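# Tip spacer sleeves from the counting pan into a carton

### The job

Take the steel counting pan by its bridge handle, hold its mouth close above the open empty cardboard carton and tip it mouth-down to about 45 degrees for a second or so (never steeper than 60), so that both spacer sleeves roll out into the carton. Then bring the pan back level and set it down in the middle of its rubber mat, without letting go of it in the air. Leave the other things on the counter where they are.

Things in the scene. Friction and masses are not known exactly. Their poses are not given: they have to be found in the camera images.
- pan_grip (a point): Centre of the pan's black bridge handle, a flat upright bar across the pan: 14 mm thick (x), 79 wide (y), underside 57 and top 95 mm above the pan's underside, on a slim upright at each side. This point lies 76 mm above the pan's underside, 20 mm from the pan's middle towards the closed end. Axes are the pan's: x from mouth to closed end, y across, z up. Pan with handle: about 0.28 kg.
- pan_mouth (a point): Middle of the pan's open mouth edge, level with its inner floor: in the pan's axes 83 mm towards -x and 73 mm below pan_grip. Only a lip 2.2 mm high closes this end; the sleeves roll over it once the pan is tilted mouth-down by some 35 degrees, and then land about 30 to 60 mm ahead of it, so it is best held over the half of the carton behind the middle.
- pan_floor (a point): Middle of the inner floor of the counting pan, an open steel tray 126 mm long (x) x 82 wide (y) outside, walls 3 mm thick and 38 high on the long sides and the +x end. It is 3 mm above the underside. Axes are the pan's. The pan starts level on the mat.
- sleeve_a_center (a point): Centre of one of the two loose aluminium spacer sleeves in the pan: plain round cylinder, diameter 24, length 70 mm, about 90 g, lying across the pan (axis along its y); it rolls freely.
- sleeve_b_center (a point): Centre of the other, equal sleeve, lying behind the first, farther from the mouth.
- carton: Open empty cardboard carton fixed to the counter, outside 190 mm (its x) x 155 mm (its y) x 80 mm high, walls and floor 4 mm; origin at the centre of its underside. It stands left or right of the pan; on the other side stands a clear tub of the same footprint, 95 mm high, filled with red wall plugs (not the carton).
- mat: Black rubber mat fixed to the counter, 170 mm (its x) x 120 mm (its y) x 3 mm; origin at the centre of its underside; the pan stands on it.
- tape: Yellow and black tape measure, 70 x 38 x 62 mm; stands loose on the counter, not to be disturbed; origin at its underside.
- blue_pack: Closed blue carton, 70 x 100 x 75 mm; stands loose on the counter, not to be disturbed; origin at its underside.
- white_pack: Closed white carton, 60 x 90 x 45 mm; stands loose on the counter, not to be disturbed; origin at its underside.
- jar: Small jar with a steel cap, diameter 70, height 85 mm; stands loose on the counter, not to be disturbed; origin at its underside.
- screwdriver: Screwdriver lying down, 200 mm long; stands loose on the counter, not to be disturbed; origin at its underside.
- wrench: Steel wrench lying down; stands loose on the counter, not to be disturbed; origin at its underside.
Mind the look-alikes: they are no part of the job. Leave any purple look-alike of the part that bears pan_grip alone. Leave any orange look-alike of the part that bears sleeve_b_center alone.

How it is judged:
By the outcome, as a careful person would: the job done as asked, in the order asked, and still so for the second after the job is handed in, with the robot touching nothing.
It also fails if it takes over 61 s, if anything falls off the work surface, if the arm or the gripper's body presses on something with over 40 N, if the wrist force passes 120 N, or if a joint passes its speed limit or range.

### The arm

A 6-joint arm with a two-finger parallel gripper is mounted at the origin on the work surface. World frame = base frame: x ahead of the robot, y to its left, z up, the work surface at z = 0. Lengths are in mm, angles in rad, forces in N, time in s.
With the tool pointing down it reaches from about 350 to 875 mm from the base axis. Payload 15.5 kg.
Tool frame: the origin (TCP) lies on the centre line of the jaws, within the pads' length; the fingertips stand 22 mm ahead of it and the grasp point (between the pads) lies 3 mm ahead of it; z points along the fingers, y is the line along which they close (so a half turn about z gives the same grasp; the last joint's range is limited). The gripper opens to 85 mm and grips with 20 to 120 N. Pads are 22 mm wide; open, the fingers measure 114 mm over their backs; the gripper's body (76 mm by 85 mm) begins 54 mm behind the grasp point. The pads swing forward as they close: fully open they stand 13 mm farther back than shut.
Start: joints at [1.032, 0.494, 1.345, -0, 1.302, -0.096], TCP at [267.79, 564.726, 253.277] pointing down, gripper open.
Joint ranges: [-2.91, 2.91], [-0.82, 2.16], [0.22, 2.67], [-1.22, 4.37], [0.12, 2.79], [-3.08, 3.08]. Speed limits (rad/s): [1.89, 1.89, 2.57, 3.01, 3.01, 3.01].

### API

Orientations are given as a unit quaternion [w, x, y, z].
In Python, from cell import arm gives the robot as it stands.
- The arm moves only by the tool move_arm, never from a script. Its argument "moves" is text: rows parted by semicolons, each of 7 numbers parted by spaces: the opening, from -1 (shut) to 1 (fully open), then the shift along the world's x, y, z in cm, then the turn, a rotation vector about the world's x, y, z in rad. A call has 1 to 10 rows; each row shifts and turns the commanded pose from where the row before left it; what a row does not reach is not made up. A row lasts 1/10 s, in which the tool goes at most 50 mm and 8.59 degrees, less where a joint would pass 70% of its speed; a pose out of reach is approached as far as the arm can. A call is refused whole if a number of a shift passes 5 or a number of a turn 0.15, either way. A call with a gripper value outside its range is refused whole. The fingers move at their own pace and stop on an object; "force" is the grip in N (left out, the last holds). Time passes only in rows, so rows that do not move let the fingers close. It gives the time, the measured TCP pose, the force, the opening and the grip force at its end, in the units of the state.
- arm.sense(): the state, without advancing time (a new reading comes with each control period).
- arm.camera(name): name is "scene" or "top"; returns a dict with "img" (400x640x3 uint8, red, green, blue), "vfov" (degrees; the focal length in pixels is half the picture's height over the tangent of half this angle, whatever the lens; pixels are square), "cx", "cy" (the principal point, pixels), "world_to_cam" (4x4, takes a point from world to camera coordinates). Camera axes: x right, y up, looking along -z (the intrinsics and any distortion apply to the point x, -y, -z); pixel columns grow to the right and rows downward; lengths in mm; the calibration is good to about 2 mm. A picture is of the moment at which its call begins. There is no depth.
- arm.close_job(): hands the job in; it is judged then, once.
The state is a dict: "time": time; "joints": joint angles; "qd": joint speeds; "effort": joint torques, N m; "ee_pos": TCP position; "ee_rot": TCP orientation; "contact_force": force on the tool from outside, world axes, zero at the start; "ft_torque": the same for the moment, N m; "finger_gap": finger opening in mm; "grip_force": force on a finger pad.
Only numpy, scipy, OpenCV 4.12 (cv2) and the standard library are available. Lean on these libraries where they do the work, as an engineer would, in place of code of your own. Each camera call takes 0.05 s, during which the arm holds its last target. There are 200 camera calls.

## Working session

There is one attempt and no reset: what is moved stays moved. The work goes in short steps, Python scripts to look and compute and a tool call to move; the robot and the scene stay as the last step left them, time stands still between calls to the robot, and variables do not carry over. Pictures are saved under pics/ and viewed, at most 10 in all, crops included, and the job is handed in when it is done.

Besides the shell and the picture viewer there is one more tool, called after "Call:" by a JSON object that holds its "method" and its "body". move_arm: Moves the arm, as the interface text tells. Its arguments: {"type":"object","properties":{"moves":{"type":"string"},"force":{"type":"number"}},"required":["moves"]}

```bash
mkdir -p pics; cat > h.py <<'E'
import numpy as np, cv2
from cell import arm
def shot(n,f):
    c=arm.camera(n); cv2.imwrite(f,c["img"][:,:,::-1]); np.savez(f[:-4]+".npz",M=c["world_to_cam"],cx=c["cx"],cy=c["cy"],v=c["vfov"])
    print({k:v for k,v in c.items() if k not in("img","world_to_cam")}); return c
def load(f): return np.load(f[:-4]+".npz")
def ray(d,u,v):
    f=200/np.tan(np.radians(float(d["v"]))/2); M=d["M"]; R=M[:3,:3]
    return -R.T@M[:3,3], R.T@np.array([(u-d["cx"])/f,-(v-d["cy"])/f,-1])
def atz(d,u,v,z):
    o,r=ray(d,u,v); return o+r*(z-o[2])/r[2]
def proj(d,p):
    f=200/np.tan(np.radians(float(d["v"]))/2); q=d["M"][:3,:3]@np.array(p,float)+d["M"][:3,3]
    return np.array([d["cx"]+f*q[0]/-q[2], d["cy"]-f*q[1]/-q[2]])
E
python3 - <<'E'
from h import *
shot("top","pics/t1.png"); shot("scene","pics/s1.png"); s=arm.sense(); print(s)
for n in "ts":
    print(ray(load(f"pics/{n}1.png"),320,200))
E
```

```text
{'vfov': 57.49738596287988, 'cx': 317.9672389402266, 'cy': 198.95848144490313}
{'vfov': 50.90156213450967, 'cx': 320.7079831197408, 'cy': 195.7146754484939}
{'time': 0.1, 'joints': array([ 1.03251478e+00,  4.94131705e-01,  1.34607211e+00, -1.26721016e-05,
        1.30248828e+00, -9.55246657e-02]), 'qd': array([-0.00046744, -0.00044507, -0.00218452, -0.00202549, -0.00016071,
        0.00108721]), 'effort': array([ 3.90491652e-03, -8.83574724e+01, -3.84558427e+01, -1.34748575e-04,
        4.90506136e-03,  7.85639116e-06]), 'ee_pos': array([267.63084906, 564.46934987, 252.75224113]), 'ee_rot': array([-1.65502317e-04,  2.19572958e-01,  9.75595928e-01, -5.24249873e-04]), 'contact_force': array([-0.23898912,  0.63471177,  0.16995501]), 'ft_torque': array([0.01507804, 0.00089737, 0.03556731]), 'grip_force': 0.0, 'finger_gap': 85.17123831484294}
(array([451.958624  ,  52.33413623, 885.86370607]), array([ 0.14870279, -0.0193762 , -0.98871194]))
(array([ 904.77757277, -367.38905169,  853.83544889]), array([-0.35648903,  0.41490034, -0.83718582]))
```

View pics/t1.png

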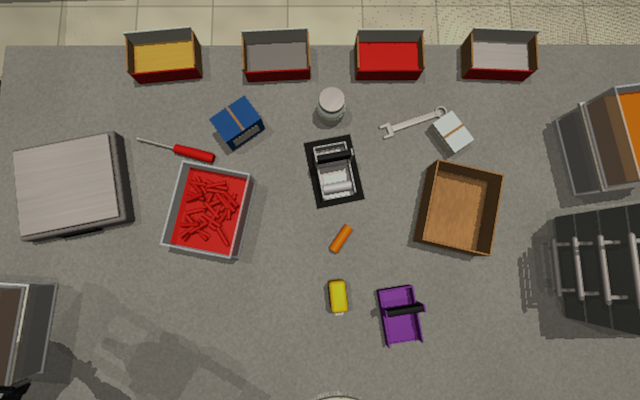

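View pics/s1.png

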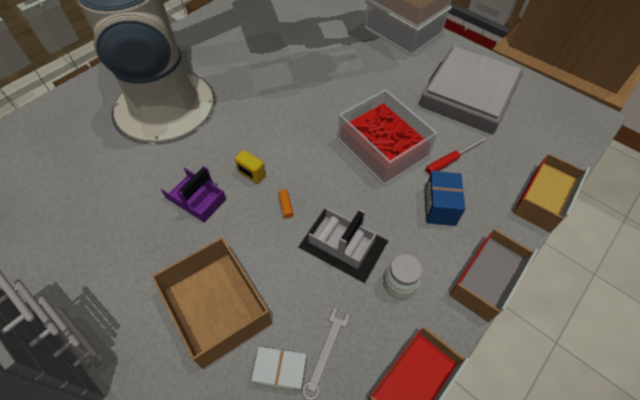

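Candidates: the steel pan on the black mat, top (333,170), and the purple look-alike (400,315). For sleeves: two grey ones in the pan, orange look-alike (341,238). Carton: brown open box (458,208); the tub (208,210) and the back-row boxes (163–500,55) are not it. I choose the steel pan on the mat and check it in a crop.

```bash
python3 - <<'E'
from h import *
a=cv2.imread("pics/t1.png")[125:215,295:375]; b=cv2.imread("pics/s1.png")[200:285,295:395]
c=np.zeros((540,800,3),np.uint8); a=cv2.resize(a,None,fx=5,fy=5,interpolation=2); b=cv2.resize(b,None,fx=4,fy=4,interpolation=2)
c[:a.shape[0],:400]=a; c[:b.shape[0],400:800]=b; cv2.imwrite("pics/c1.png",c)
# carton rim/base corners etc
d=load("pics/t1.png")
for n,z,ps in [("carton rim",80,[(428,160),(504,174),(490,256),(414,238)]),("mat",3,[(305,143),(351,135),(365,200),(316,208)])]:
    P=np.array([atz(d,*p,z) for p in ps]); print(n,P.round(0).tolist(),P.mean(0).round(0),[np.linalg.norm(P[i]-P[i-1]).round() for i in range(4)])
d=load("pics/s1.png")
for n,z,ps in [("carton rim",80,[(154,276),(222,240),(271,318),(202,364)]),("mat",3,[(318,204),(388,239),(372,279),(299,243)])]:
    P=np.array([atz(d,*p,z) for p in ps]); print(n,P.round(0).tolist(),P.mean(0).round(0),[np.linalg.norm(P[i]-P[i-1]).round() for i in range(4)])
E
```

```text
carton rim [[663.0, -211.0, 80.0], [629.0, -383.0, 80.0], [445.0, -335.0, 80.0], [486.0, -170.0, 80.0]] [ 556. -275.   80.] [np.float64(182.0), np.float64(175.0), np.float64(190.0), np.float64(170.0)]
mat [[730.0, 71.0, 3.0], [750.0, -45.0, 3.0], [584.0, -75.0, 3.0], [565.0, 45.0, 3.0]] [657.  -1.   3.] [np.float64(167.0), np.float64(118.0), np.float64(169.0), np.float64(122.0)]
carton rim [[451.0, -333.0, 80.0], [490.0, -193.0, 80.0], [681.0, -240.0, 80.0], [648.0, -377.0, 80.0]] [ 567. -286.   80.] [np.float64(202.0), np.float64(146.0), np.float64(196.0), np.float64(141.0)]
mat [[547.0, 42.0, 3.0], [729.0, 78.0, 3.0], [761.0, -23.0, 3.0], [584.0, -65.0, 3.0]] [655.   8.   3.] [np.float64(113.0), np.float64(186.0), np.float64(106.0), np.float64(181.0)]
```

View pics/c1.png

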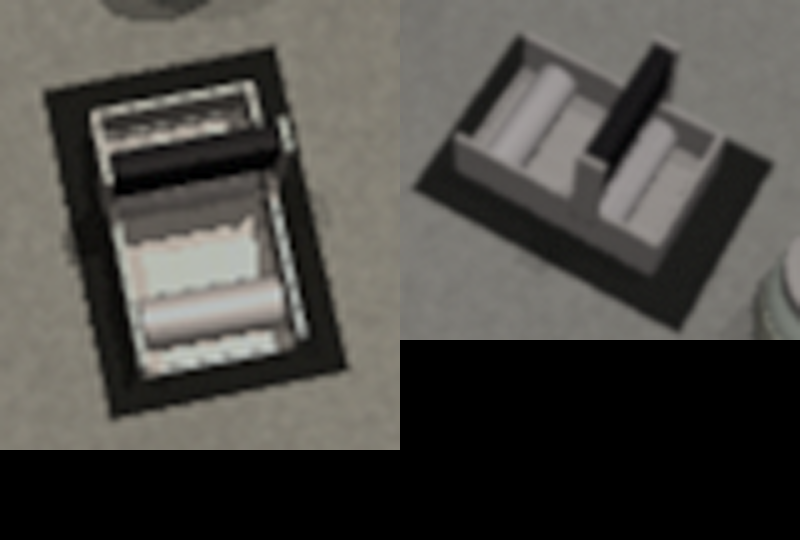

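The crop shows the steel pan with black bar and two grey sleeves; mouth faces the robot (crop bottom), closed end away. Now fit the pan and carton with model overlay.

```bash
cat >> h.py <<'E'
from scipy.optimize import least_squares
def W(p,q):
    c,s=np.cos(p[2]),np.sin(p[2]); return [p[0]+c*q[0]-s*q[1],p[1]+s*q[0]+c*q[1],q[2]]
def fit(obs,p0):
    return least_squares(lambda p:np.ravel([proj(d,W(p,q))-np.array(uv) for d,uv,q in obs]),p0,x_scale=[100,100,1],loss="soft_l1")
E
python3 - <<'E'
from h import *
t=load("pics/t1.png"); s=load("pics/s1.png")
T=lambda x,y:(295+(x-2)/5,125+(y-2)/5); S=lambda x,y:(295+(x-402)/4,200+(y-2)/4)
m=[(t,T(45,90),(85,60,3)),(t,T(275,47),(85,-60,3)),(t,T(347,369),(-85,-60,3)),(t,T(112,418),(-85,60,3))]
ms=[(s,S(413,188),(-85,-60,3)),(s,S(680,330),(85,-60,3)),(s,S(773,162),(85,60,3))]
p=[(t,T(90,108),(63,41,41)),(t,T(257,82),(63,-41,41)),(t,T(306,335),(-63,-41,41)),
 (t,T(112,152),(27,39.5,98)),(t,T(275,128),(27,-39.5,98))]
ps=[(s,S(724,138),(63,41,41)),(s,S(460,138),(-63,-41,41)),(s,S(522,36),(-63,41,41))]
for n,o in [("mat",m),("matS",ms),("pan",p),("panS",ps),("pan both",p+ps)]:
    r=fit(o,[657,0,.17]); print(n,r.x.round(3),r.fun.reshape(-1,2).round(1).tolist())
out=[]
for f,(x,y,w,h),d in [("t",(405,150,110,115),t),("s",(145,230,135,140),s)]:
    a=cv2.imread(f"pics/{f}1.png")[y:y+h,x:x+w]; k=400/w; out.append(cv2.resize(a,(400,int(h*k)),interpolation=2)); print(k,x,y)
H=max(o.shape[0] for o in out); cv2.imwrite("pics/c2.png",np.hstack([np.pad(o,((0,H-o.shape[0]),(0,0),(0,0))) for o in out]))
E
```

```text
mat [6.58909e+02 5.63000e-01 1.90000e-01] [[-0.4, -0.1], [0.2, -0.5], [0.6, 0.4], [-0.3, 0.2]]
matS [6.58306e+02 2.01800e+00 1.97000e-01] [[-0.6, -0.1], [0.1, 0.5], [0.5, -0.5]]
pan [6.5254e+02 1.6450e+00 1.6100e-01] [[-0.1, 0.6], [0.1, 0.3], [0.1, 0.5], [-1.2, -0.4], [1.0, -1.4]]
panS [ 6.53289e+02 -4.72000e-01  1.74000e-01] [[0.1, -0.3], [-2.3, 1.0], [1.5, -0.5]]
pan both [6.52807e+02 8.68000e-01 1.69000e-01] [[0.0, 0.6], [0.2, 0.1], [0.6, 0.3], [-0.9, -0.4], [1.3, -1.6], [0.3, -0.7], [-2.1, 0.3], [1.9, -1.1]]
3.6363636363636362 405 150
2.962962962962963 145 230
```

View pics/c2.png

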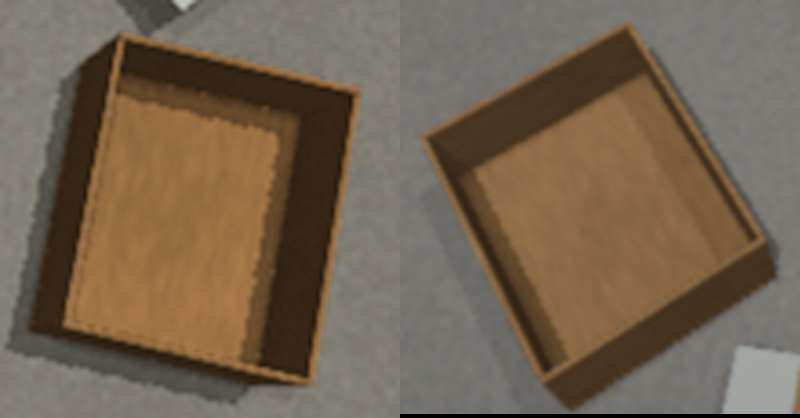

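The carton rim corners in the top crop are (122,35),(360,92),(310,384),(64,327); in the scene crop (22,136),(230,23),(367,241),(145,380). The box is empty.

```bash
python3 - <<'E'
from h import *
t=load("pics/t1.png"); s=load("pics/s1.png")
T=lambda x,y:(405+x/3.636,150+y/3.636); S=lambda x,y:(145+x/2.963,230+y/2.963)
a=[(t,T(122,35),(95,77.5,80)),(t,T(360,92),(95,-77.5,80)),(t,T(310,384),(-95,-77.5,80)),(t,T(64,327),(-95,77.5,80))]
b=[(s,S(22,136),(-95,-77.5,80)),(s,S(230,23),(-95,77.5,80)),(s,S(367,241),(95,77.5,80)),(s,S(145,380),(95,-77.5,80))]
for o in (a,b,a+b):
    r=fit(o,[560,-270,-.2]); print(r.x.round(3),r.fun.reshape(-1,2).round(1).tolist())
g=W([652.8,.9,.17],[20,0,79]); print("grip",g)
from scipy.spatial.transform import Rotation as R
q=arm.sense()["ee_rot"]; print(R.from_quat(q,scalar_first=True).as_matrix().round(3))
# others
for n,uv,z in [("tape",(338,297),62),("jar",(331,100),85),("white",(451,133),45),("wrench",(412,122),5),("purple",(400,315),40),("orange",(341,238),12)]: print(n,atz(t,*uv,z).round(0))
E
```

```text
[ 5.54401e+02 -2.85669e+02 -2.51000e-01] [[-0.6, -0.8], [0.7, -0.5], [0.6, 1.4], [-0.8, 0.2]]
[ 5.58496e+02 -2.83979e+02 -2.47000e-01] [[-0.7, -0.1], [0.4, -1.3], [1.0, -0.4], [-0.6, 1.7]]
[ 5.56689e+02 -2.84649e+02 -2.48000e-01] [[-1.2, -1.7], [0.1, -1.6], [0.2, 0.2], [-1.2, -0.8], [-1.5, -0.5], [-0.3, -1.6], [0.0, -0.7], [-1.6, 1.3]]
grip [np.float64(672.5116953381912), np.float64(4.2836469813399205), 79]
[[-0.904  0.428 -0.001]
 [ 0.428  0.904 -0.001]
 [ 0.    -0.001 -1.   ]]
tape [360.  -1.  62.]
jar [807.   8.  85.]
white [ 739. -282.   45.]
wrench [ 782. -201.    5.]
purple [ 317. -141.   40.]
orange [491. -14.  12.]
```

Call:
{"method": "move_arm", "body": {"moves": "1 2.02 -2.8 0 0 0 -0.048;1 2.02 -2.8 0 0 0 -0.048;1 2.02 -2.8 0 0 0 -0.048;1 2.02 -2.8 0 0 0 -0.048;1 2.02 -2.8 0 0 0 -0.048;1 2.02 -2.8 0 0 0 -0.048;1 2.02 -2.8 0 0 0 -0.048;1 2.02 -2.8 0 0 0 -0.048;1 2.02 -2.8 0 0 0 -0.048;1 2.02 -2.8 0 0 0 -0.048", "force": 80}}

```text
time: 1.1
ee_pos: [470.3, 283.4, 253.1]
ee_rot: [-0.0, 0.446, 0.895, -0.0]
contact_force: [-0.1, 1.2, 0.1]
finger_gap: 85.5
grip_force: 0.0
```

Call:
{"method": "move_arm", "body": {"moves": "1 2.02 -2.8 0 0 0 -0.048;1 2.02 -2.8 0 0 0 -0.048;1 2.02 -2.8 0 0 0 -0.048;1 2.02 -2.8 0 0 0 -0.048;1 2.02 -2.8 0 0 0 -0.048;1 2.02 -2.8 0 0 0 -0.048;1 2.02 -2.8 0 0 0 -0.048;1 2.02 -2.8 0 0 0 -0.048;1 2.02 -2.8 0 0 0 -0.048;1 2.02 -2.8 0 0 0 -0.048"}}

```text
time: 2.1
ee_pos: [672.3, 3.4, 252.9]
ee_rot: [-0.0, 0.646, 0.763, -0.0]
contact_force: [0.6, 0.3, 0.3]
finger_gap: 85.2
grip_force: 0.0
```

Call:
{"method": "move_arm", "body": {"moves": "1 0.1 0 -2 0 0 0;1 0 0 -2.5 0 0 0;1 0 0 -2.5 0 0 0;1 0 0 -2 0 0 0;1 0 0 -1 0 0 0;1 0 0 0 0 0 0;1 0 0 0 0 0 0"}}

```text
time: 2.8
ee_pos: [673.2, 4.7, 154.0]
ee_rot: [0.0, 0.645, 0.764, 0.0]
contact_force: [-0.5, 0.3, 0.7]
finger_gap: 85.6
grip_force: 0.0
```

```bash
python3 - <<'E'
from h import *
shot("top","pics/t2.png"); shot("scene","pics/s2.png")
a=cv2.imread("pics/t2.png")[105:215,285:385]; b=cv2.imread("pics/s2.png")[170:280,295:395]
cv2.imwrite("pics/c3.png",np.hstack([cv2.resize(x,None,fx=4,fy=4,interpolation=2) for x in(a,b)]))
s=arm.sense(); print(s["time"],s["ee_pos"],s["ee_rot"],s["joints"])
E
```

```text
{'vfov': 57.49738596287988, 'cx': 317.9672389402266, 'cy': 198.95848144490313}
{'vfov': 50.90156213450967, 'cx': 320.7079831197408, 'cy': 195.7146754484939}
2.9 [673.41370135   4.69138352 154.50438932] [7.40459767e-04 6.45276530e-01 7.63948547e-01 5.18790262e-04] [-8.16443710e-02  6.57240367e-01  1.32328595e+00 -1.69490142e-05
  1.15925817e+00 -2.49662836e-01]
```

View pics/c3.png

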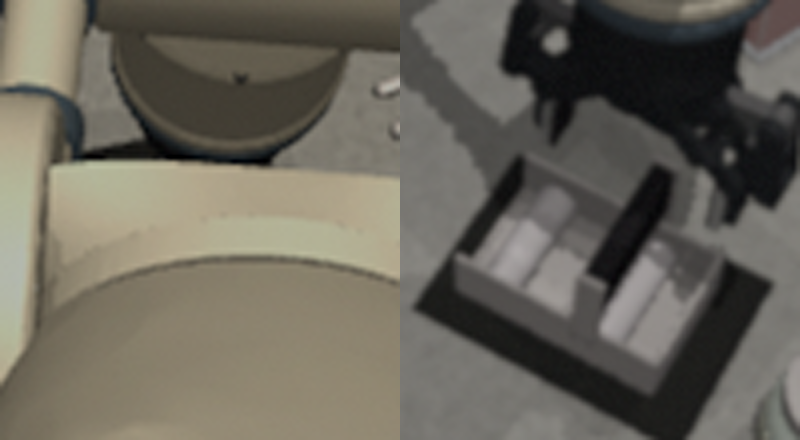

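The scene crop shows both fingers straddling the bar symmetrically and aligned (the top view is blocked by the arm). Descend and grip.

Call:
{"method": "move_arm", "body": {"moves": "1 0 0 -1.5 0 0 0;1 0 0 -1.5 0 0 0;1 0 0 -1.5 0 0 0;1 0 0 -1.3 0 0 0;1 0 0 -0.8 0 0 0;1 0 0 -0.5 0 0 0;1 0 0 0 0 0 0;1 0 0 0 0 0 0"}}

```text
time: 3.7
ee_pos: [673.0, 4.7, 82.6]
ee_rot: [0.0, 0.645, 0.764, 0.0]
contact_force: [-0.1, -1.0, -0.4]
finger_gap: 85.1
grip_force: 0.0
```

Call:
{"method": "move_arm", "body": {"moves": "0.5 0 0 0 0 0 0;0 0 0 0 0 0 0;-0.3 0 0 0 0 0 0;-0.5 0 0 0 0 0 0;-0.6 0 0 0 0 0 0;-0.7 0 0 0 0 0 0;-0.8 0 0 0 0 0 0;-1 0 0 0 0 0 0;-1 0 0 0 0 0 0;-1 0 0 0 0 0 0"}}

```text
time: 4.7
ee_pos: [672.9, 4.7, 82.5]
ee_rot: [0.0, 0.645, 0.764, 0.0]
contact_force: [-0.7, 0.6, 5.7]
finger_gap: 13.0
grip_force: 78.2
```

Call:
{"method": "move_arm", "body": {"moves": "-1 0 0 0.3 0 0 0;-1 0 0 0.6 0 0 0;-1 0 0 1 0 0 0;-1 0 0 1.5 0 0 0;-1 0 0 1.5 0 0 0;-1 0 0 1.5 0 0 0;-1 0 0 1.5 0 0 0;-1 0 0 1.5 0 0 0;-1 0 0 1.5 0 0 0;-1 0 0 1.1 0 0 0"}}

```text
time: 5.7
ee_pos: [673.0, 4.7, 204.0]
ee_rot: [0.0, 0.645, 0.764, 0.0]
contact_force: [-0.3, -0.7, -3.8]
finger_gap: 13.3
grip_force: 78.1
```

```bash
python3 - <<'E'
from h import *
shot("scene","pics/s3.png")
b=cv2.imread("pics/s3.png")[130:290,280:420]
cv2.imwrite("pics/c4.png",cv2.resize(b,None,fx=3.5,fy=3.5,interpolation=2))
s=arm.sense(); print(s["time"],s["ee_pos"],s["contact_force"],s["ft_torque"],s["finger_gap"])
E
```

```text
{'vfov': 50.90156213450967, 'cx': 320.7079831197408, 'cy': 195.7146754484939}
5.75 [673.67110419   4.67030098 205.55995589] [ 0.23085383  0.0277717  -1.97454025] [ 0.04145032 -0.163539    0.01114266] 13.217897437020453
```

View pics/c4.png

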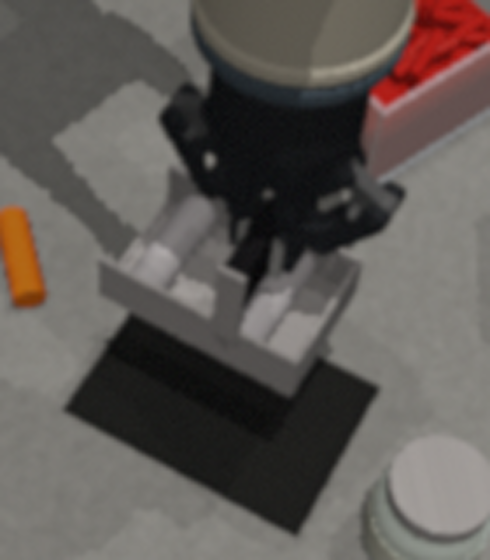

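Pan is level in the grip with both sleeves lying in it, sleeve a at (165,240) and b at (265,310) of the crop. Carry it to the carton gently.

Call:
{"method": "move_arm", "body": {"moves": "-1 0 -0.3 0 0 0 0;-1 0 -0.6 0 0 0 -0.01;-1 0 -0.9 0 0 0 -0.02;-1 0 -1.2 0 0 0 -0.02;-1 0 -1.5 0 0 0 -0.02;-1 0 -1.5 0 0 0 -0.02;-1 0 -1.5 0 0 0 -0.02;-1 0 -1.5 0 0 0 -0.02;-1 0 -1.5 0 0 0 -0.02;-1 0 -1.5 0 0 0 -0.02"}}

```text
time: 6.75
ee_pos: [672.7, -116.7, 202.3]
ee_rot: [-0.0, 0.708, 0.706, -0.0]
contact_force: [-0.3, 0.1, -4.9]
finger_gap: 12.9
grip_force: 78.1
```

Call:
{"method": "move_arm", "body": {"moves": "-1 0 -1.5 0 0 0 -0.02;-1 0 -1.5 0 0 0 -0.02;-1 0 -1.5 0 0 0 -0.02;-1 0 -1.5 0 0 0 -0.02;-1 0 -1.5 0 0 0 -0.02;-1 0 -1.5 0 0 0 -0.02;-1 0 -1.5 0 0 0 -0.02;-1 0 -1.5 0 0 0 -0.02;-1 0 -1.5 0 0 0 -0.02;-1 0 -1.5 0 0 0 -0.02"}}

```text
time: 7.75
ee_pos: [672.8, -266.5, 202.2]
ee_rot: [-0.0, 0.775, 0.632, -0.0]
contact_force: [0.5, -0.6, -4.9]
finger_gap: 13.4
grip_force: 78.1
```

Call:
{"method": "move_arm", "body": {"moves": "-1 0 -1.5 0 0 0 -0.02;-1 0 -1.2 0 0 0 -0.02;-1 0 -0.9 0 0 0 -0.01;-1 -0.1 -0.6 0 0 0 0;-1 -0.1 -0.4 0 0 0 0;-1 0 -0.2 0 0 0 0;-1 0 0 0 0 0 0;-1 0 0 0 0 0 0"}}

```text
time: 8.55
ee_pos: [670.9, -312.9, 202.3]
ee_rot: [-0.0, 0.79, 0.613, 0.0]
contact_force: [-0.8, -0.1, -4.5]
finger_gap: 13.3
grip_force: 78.1
```

```bash
python3 - <<'E'
from h import *
from scipy.spatial.transform import Rotation as R
s=arm.sense(); r=R.from_quat(s["ee_rot"],scalar_first=True).as_matrix(); y=r[:,1]
print(s["time"],s["ee_pos"],y,s["joints"],s["finger_gap"],s["contact_force"])
yaw=np.arctan2(y[1],y[0]); yaw-=np.pi*round(yaw/np.pi); c,sn=np.cos(yaw),np.sin(yaw); xa=np.array([c,sn,0]); ya=np.array([-sn,c,0]); z=np.array([0,0,1])
m0=s["ee_pos"]-[0,0,3]-83*xa-73*z
o=m0-[556.5,-284.6,0]; C=(np.cos(-.248),np.sin(-.248)); print("yaw",yaw,"mouth in carton",o[0]*C[0]+o[1]*C[1],-o[0]*C[1]+o[1]*C[0],m0[2],"ya",ya)
# tilt path: mouth goes to z 102
prev=s["ee_pos"]
for th in np.arange(0,.81,.1):
    xp=np.cos(th)*xa+np.sin(th)*z; zp=-np.sin(th)*xa+np.cos(th)*z
    t=m0+[0,0,(102-m0[2])*th/.8]+83*xp+76*zp; print(round(th,2),((t-prev)/10).round(2),t.round(0)); prev=t
shot("scene","pics/s4.png")
cv2.imwrite("pics/c5.png",cv2.resize(cv2.imread("pics/s4.png")[130:400,100:360],None,fx=2,fy=2))
E
```

```text
8.55 [ 670.8527825  -312.87645454  202.3310427 ] [ 9.68514824e-01 -2.48955886e-01 -4.67200611e-05] [-5.17028883e-01  7.04626461e-01  1.07674295e+00  6.96767614e-05
  1.36029018e+00 -2.65441394e-01] 13.282890884129241 [-0.80523479 -0.05479707 -4.46227731]
yaw -0.25160204918605245 mouth in carton 34.795628942725116 0.9573038217454926 126.33104270020183 ya [0.24895589 0.96851483 0.        ]
0.0 [0. 0. 0.] [ 671. -313.  202.]
0.1 [-0.78  0.2   0.49] [ 663. -311.  207.]
0.2 [-0.85  0.22  0.4 ] [ 655. -309.  211.]
0.3 [-0.91  0.23  0.31] [ 646. -306.  214.]
0.4 [-0.97  0.25  0.21] [ 636. -304.  216.]
0.5 [-1.01  0.26  0.11] [ 626. -301.  218.]
0.6 [-1.05  0.27  0.01] [ 615. -299.  218.]
0.7 [-1.07  0.28 -0.1 ] [ 605. -296.  217.]
0.8 [-1.09  0.28 -0.21] [ 594. -293.  214.]
{'vfov': 50.90156213450967, 'cx': 320.7079831197408, 'cy': 195.7146754484939}
```

View pics/c5.png

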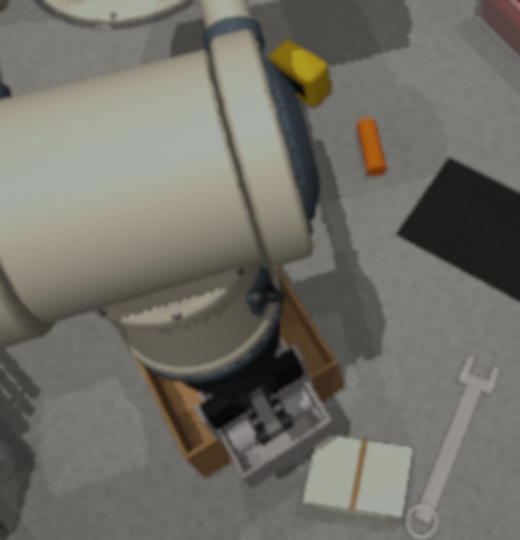

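The pan's mouth is centred over the rear half of the carton (pan at (265,430) in the crop), white pack clear. Tip.

Call:
{"method": "move_arm", "body": {"moves": "-1 -0.39 0.1 0.25 -0.0125 -0.0485 0;-1 -0.39 0.1 0.25 -0.0125 -0.0485 0;-1 -0.43 0.11 0.2 -0.0125 -0.0485 0;-1 -0.43 0.11 0.2 -0.0125 -0.0485 0;-1 -0.45 0.12 0.15 -0.0125 -0.0485 0;-1 -0.45 0.12 0.15 -0.0125 -0.0485 0;-1 -0.48 0.12 0.1 -0.0125 -0.0485 0;-1 -0.48 0.12 0.1 -0.0125 -0.0485 0"}}

```text
time: 9.4
ee_pos: [635.5, -303.8, 216.6]
ee_rot: [0.158, 0.774, 0.6, 0.122]
contact_force: [1.0, -0.4, -4.7]
finger_gap: 13.1
grip_force: 79.2
```

Call:
{"method": "move_arm", "body": {"moves": "-1 -0.5 0.13 0.05 -0.0125 -0.0485 0;-1 -0.5 0.13 0.05 -0.0125 -0.0485 0;-1 -0.52 0.13 0 -0.0125 -0.0485 0;-1 -0.52 0.13 0 -0.0125 -0.0485 0;-1 -0.53 0.14 -0.05 -0.0125 -0.0485 0;-1 -0.53 0.14 -0.05 -0.0125 -0.0485 0;-1 -0.54 0.14 -0.1 -0.0125 -0.0485 0;-1 -0.54 0.14 -0.1 -0.0125 -0.0485 0"}}

```text
time: 10.2
ee_pos: [599.4, -292.1, 215.4]
ee_rot: [0.293, 0.732, 0.57, 0.231]
contact_force: [0.5, 1.0, -1.5]
finger_gap: 13.1
grip_force: 80.3
```

Call:
{"method": "move_arm", "body": {"moves": "-1 0 0 0 0 0 0;-1 0 0 0 0 0 0;-1 0 0 0 0 0 0;-1 0 0 0 0 0 0;-1 0 0 0 0 0 0;-1 0 0 0 0 0 0;-1 0 0 0 0 0 0;-1 0 0 0 0 0 0;-1 0 0 0 0 0 0;-1 0 0 0 0 0 0"}}

```text
time: 11.2
ee_pos: [599.7, -292.3, 215.0]
ee_rot: [0.292, 0.732, 0.57, 0.231]
contact_force: [-1.1, 0.2, -3.0]
finger_gap: 12.9
grip_force: 80.2
```

```bash
python3 - <<'E'
from h import *
from scipy.spatial.transform import Rotation as R
s=arm.sense(); z=R.from_quat(s["ee_rot"],scalar_first=True).as_matrix()[:,2]
print(s["time"],s["ee_pos"],np.degrees(np.arccos(-z[2])),s["finger_gap"],s["contact_force"])
shot("top","pics/t5.png");shot("scene","pics/s5.png")
cv2.imwrite("pics/c6.png",np.hstack([cv2.resize(cv2.imread("pics/t5.png")[110:290,360:540],(400,400)),cv2.resize(cv2.imread("pics/s5.png")[200:390,120:310],(400,400))]))
E
```

```text
11.2 [ 599.68292208 -292.28672558  215.04119014] 43.74136563107061 12.888244787331072 [-1.1269381   0.15930983 -2.98432318]
{'vfov': 57.49738596287988, 'cx': 317.9672389402266, 'cy': 198.95848144490313}
{'vfov': 50.90156213450967, 'cx': 320.7079831197408, 'cy': 195.7146754484939}
```

View pics/c6.png

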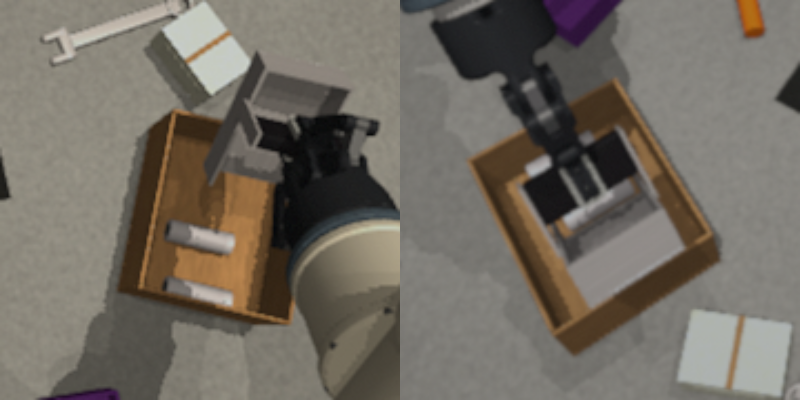

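Top view shows both sleeves inside the carton at (200,237) and (200,292), pan empty at 43.7° . Bring it level and back.

Call:
{"method": "move_arm", "body": {"moves": "-1 0.54 -0.14 0.1 0.0125 0.0485 0;-1 0.54 -0.14 0.1 0.0125 0.0485 0;-1 1.06 -0.28 0.1 0.025 0.097 0;-1 1.04 -0.26 0 0.025 0.097 0;-1 1 -0.26 -0.1 0.025 0.097 0;-1 0.96 -0.24 -0.2 0.025 0.097 0;-1 0.9 -0.24 -0.3 0.025 0.097 0;-1 0.86 -0.22 -0.3 0.025 0.097 0;-1 0.39 -0.1 0 0.0125 0.0485 0;-1 0.39 -0.1 0 0.0125 0.0485 0"}}

```text
time: 12.3
ee_pos: [670.9, -302.9, 208.0]
ee_rot: [0.017, 0.788, 0.615, 0.035]
contact_force: [1.1, -0.5, -2.4]
finger_gap: 13.4
grip_force: 80.2
```

Call:
{"method": "move_arm", "body": {"moves": "-1 0 0.5 0 0 0 0;-1 0 1 0 0 0 0.02;-1 0 1.5 0 0 0 0.03;-1 0 2 0 0 0 0.03;-1 0 2 0 0 0 0.03;-1 0 2 0 0 0 0.03;-1 0 2 0 0 0 0.03;-1 0 2 0 0 0 0.03;-1 0 2 0 0 0 0.03;-1 0 2 0 0 0 0.03"}}

```text
time: 13.3
ee_pos: [670.4, -131.2, 208.3]
ee_rot: [0.013, 0.7, 0.713, 0.037]
contact_force: [0.8, -0.1, -3.9]
finger_gap: 12.5
grip_force: 80.1
```

Call:
{"method": "move_arm", "body": {"moves": "-1 0 2 0 0 0 0.03;-1 0 2 0 0 0 0.03;-1 0 2 0 0 0 0.03;-1 0 2 0 0 0 0.03;-1 0 2 0 0 0 0.03;-1 0 1.5 0 0 0 0.02;-1 0 1 0 0 0 0;-1 0 0.5 0 0 0 0;-1 0 0 0 0 0 0;-1 0 0 0 0 0 0"}}

```text
time: 14.3
ee_pos: [670.5, -3.5, 208.2]
ee_rot: [0.01, 0.639, 0.769, 0.038]
contact_force: [0.6, -0.3, -3.1]
finger_gap: 13.0
grip_force: 80.2
```

```bash
python3 - <<'E'
from h import *
from scipy.spatial.transform import Rotation as R
s=arm.sense(); r=R.from_quat(s["ee_rot"],scalar_first=True).as_matrix(); y=r[:,1]; print(s["time"],s["ee_pos"],np.arctan2(y[1],y[0]),r[:,2],s["finger_gap"])
yaw=.188; print("target grip",[658.6+20*np.cos(yaw),1+20*np.sin(yaw)])
# residual turn to level with y at yaw
ty=np.array([np.cos(yaw),np.sin(yaw),0])*np.sign(y[0]); tz=np.array([0,0,-1]); T=np.c_[np.cross(ty,tz),ty,tz]
print("turn",R.from_matrix(T@r.T).as_rotvec())
E
```

```text
14.3 [670.48383372  -3.47035484 208.23223671] 0.18312272018258058 [ 0.06380649  0.04630329 -0.99688753] 12.96666222394741
target grip [np.float64(678.247599772952), np.float64(4.737890201958814)]
turn [-0.04646848  0.06378769  0.00366609]
```

Call:
{"method": "move_arm", "body": {"moves": "-1 0.4 0.4 0 -0.023 0.032 0.002;-1 0.35 0.4 0 -0.023 0.032 0.002;-1 0 0 -1 0 0 0;-1 0 0 -2 0 0 0;-1 0 0 -2 0 0 0;-1 0 0 -2 0 0 0;-1 0 0 -2 0 0 0;-1 0 0 -1.5 0 0 0;-1 0 0 -0.5 0 0 0;-1 0 0 0 0 0 0"}}

```text
time: 15.3
ee_pos: [677.5, 4.7, 97.6]
ee_rot: [-0.001, 0.637, 0.77, -0.0]
contact_force: [0.0, -1.0, -2.3]
finger_gap: 13.2
grip_force: 80.1
```

```bash
python3 - <<'E'
from h import *
s=arm.sense(); print(s["time"],s["ee_pos"],s["ee_rot"],s["contact_force"])
shot("scene","pics/s6.png")
cv2.imwrite("pics/c7.png",cv2.resize(cv2.imread("pics/s6.png")[170:300,280:410],None,fx=4,fy=4,interpolation=2))
E
```

```text
15.3 [677.52186387   4.74841138  97.57115914] [-7.93361115e-04  6.37467016e-01  7.70477238e-01 -9.90847517e-07] [ 1.41621643e-03 -9.52336625e-01 -2.32065782e+00]
{'vfov': 50.90156213450967, 'cx': 320.7079831197408, 'cy': 195.7146754484939}
```

View pics/c7.png

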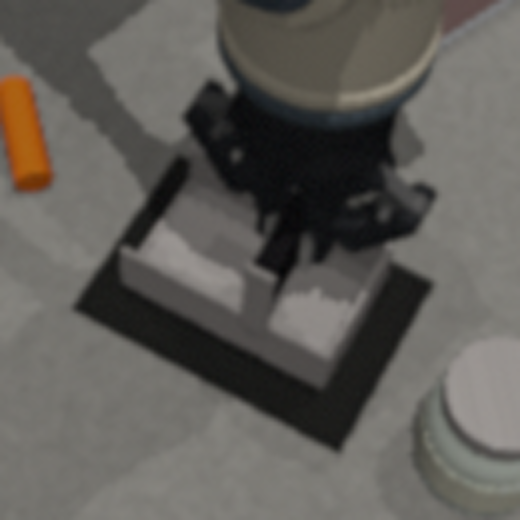

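The empty pan hangs level 15 mm above the mat, parallel to it. Set it down softly.

Call:
{"method": "move_arm", "body": {"moves": "-1 0 0 -0.5 0 0 0;-1 0 0 -0.4 0 0 0;-1 0 0 -0.3 0 0 0;-1 0 0 -0.2 0 0 0;-1 0 0 0 0 0 0;-1 0 0 0 0 0 0"}}

```text
time: 15.95
ee_pos: [677.9, 5.1, 84.3]
ee_rot: [-0.0, 0.637, 0.771, 0.0]
contact_force: [-0.4, 0.2, -2.6]
finger_gap: 13.1
grip_force: 80.1
```

Call:
{"method": "move_arm", "body": {"moves": "-1 0 0 -0.1 0 0 0;-1 0 0 0 0 0 0;-1 0 0 0 0 0 0"}}

```text
time: 16.25
ee_pos: [677.9, 5.0, 83.3]
ee_rot: [-0.0, 0.637, 0.771, 0.0]
contact_force: [-0.4, -0.4, -2.8]
finger_gap: 12.9
grip_force: 80.1
```

Call:
{"method": "move_arm", "body": {"moves": "-1 0 0 -0.1 0 0 0;-1 0 0 0 0 0 0;-1 0 0 0 0 0 0"}}

```text
time: 16.55
ee_pos: [678.0, 5.1, 82.5]
ee_rot: [-0.0, 0.637, 0.771, 0.0]
contact_force: [-1.2, 1.0, 2.7]
finger_gap: 13.0
grip_force: 80.7
```

Contact (force turned to +2.7 N). Release and withdraw.

Call:
{"method": "move_arm", "body": {"moves": "-0.6 0 0 0 0 0 0;-0.4 0 0 0 0 0 0;-0.2 0 0 0 0 0 0;0.2 0 0 0 0 0 0;0.5 0 0 0 0 0 0;0.5 0 0 0 0 0 0;0.5 0 0 0 0 0 0;0.5 0 0 0.5 0 0 0;0.5 0 0 1 0 0 0;0.5 0 0 2 0 0 0"}}

```text
time: 17.55
ee_pos: [677.3, 5.1, 117.2]
ee_rot: [-0.001, 0.637, 0.771, -0.0]
contact_force: [0.9, 0.1, -0.5]
finger_gap: 63.9
grip_force: 0.0
```

Call:
{"method": "move_arm", "body": {"moves": "0.5 0 0 3 0 0 0;0.5 0 0 4 0 0 0;0.5 0 0 4 0 0 0;0.5 0 0 3 0 0 0;0.5 -2 3 0 0 0 0;0.5 -2 4 0 0 0 0;0.5 -2 4 0 0 0 0;0.5 -2 4 0 0 0 0;0.5 -2 4 0 0 0 0;0.5 -2 4 0 0 0 0"}}

```text
time: 18.55
ee_pos: [556.9, 236.5, 258.3]
ee_rot: [-0.0, 0.637, 0.771, 0.001]
contact_force: [0.4, 1.3, 0.5]
finger_gap: 64.0
grip_force: 0.0
```

Call:
{"method": "move_arm", "body": {"moves": "0.5 -2 4 0 0 0 0;0.5 -2 4 0 0 0 0;0.5 -2 4 0 0 0 0;0.5 -2 4 0 0 0 0;0.5 -1 2 0 0 0 0;0.5 0 0 0 0 0 0;0.5 0 0 0 0 0 0;0.5 0 0 0 0 0 0;0.5 0 0 0 0 0 0;0.5 0 0 0 0 0 0"}}

```text
time: 19.55
ee_pos: [468.4, 414.3, 257.4]
ee_rot: [-0.0, 0.638, 0.77, 0.0]
contact_force: [0.9, -0.5, -1.1]
finger_gap: 63.9
grip_force: 0.0
```

```bash
python3 - <<'E'
from h import *
s=arm.sense(); print(s["time"],s["ee_pos"],s["contact_force"])
shot("top","pics/t7.png")
i=cv2.imread("pics/t7.png"); cv2.imwrite("pics/c8.png",cv2.resize(i[80:340,280:520],None,fx=2.3,fy=2.3,interpolation=2))
E
```

```text
19.55 [468.416875   414.3105001  257.38264218] [ 0.90778242 -0.47215497 -1.06956641]
{'vfov': 57.49738596287988, 'cx': 317.9672389402266, 'cy': 198.95848144490313}
```

View pics/c8.png

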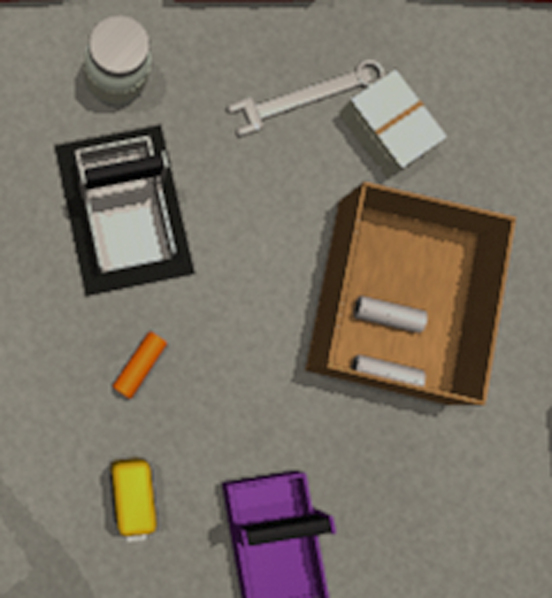

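The pan stands empty in the middle of its mat (125,210), both sleeves lie in the carton at (390,314) and (390,370), and everything else is where it was.

```bash
python3 -c "
from cell import arm
print(arm.close_job())"
```

```text
the job is handed in; nothing more can be done
None
```

The job is handed in: both sleeves are in the carton, the empty pan is back level in the middle of its mat, nothing else was moved, and it took about 20 s.

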